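# Find the cutting-board blank that rocks on the planer table and wedge it steady

## Robot

A 6-joint arm with a two-finger parallel gripper is mounted at the origin on a cart in front of the work surface, level with it; the furniture and walls round the work are solid. World frame = base frame: x ahead of the robot, y to its left, z up, the work surface at z = 0. Lengths are in m, angles in rad, forces in N, time in s.
With the tool pointing down it reaches from about 0.375 to 0.975 m from the base axis. Payload 3.8 kg.
Tool frame: the origin (TCP) lies at the very end of the fingers, on their centre line; the grasp point (between the pads) lies 19 mm behind it; z points along the fingers, y is the line along which they close (so a half turn about z gives the same grasp; the last joint's range is limited). The gripper opens to 88 mm and grips with 3 to 60 N. Pads are 18 mm wide; open, the fingers measure 123 mm over their backs; the gripper's body (75 mm by 187 mm) begins 45 mm behind the grasp point.
Start: joints at [-1.194, 0.264, 1.604, -0, 1.274, -0.037], TCP at [0.271, -0.618, 0.239] pointing down, gripper open.
Joint ranges: [-2.63, 2.63], [-0.94, 2.18], [0.31, 2.57], [-1.31, 4.45], [0, 2.66], [-2.55, 2.55]. Speed limits (rad/s): [2.57, 2.57, 3.14, 3.14, 3.14, 3.14].

## Interface

Orientations are given as a unit quaternion [w, x, y, z].
In Python, from bench import env gives the robot as it stands.
- The arm moves only by the tool arm_command, never from a script. Its argument "targets" is a list of rows, each an object with "grip": the opening, from 0 (shut) to 1 (fully open); "delta_pos": the shift along the tool's x, y, z in m, a list of three; "yaw": the turn about the tool's z in rad. A call has 1 to 12 rows; each row shifts and turns the commanded pose from where the row before left it, along the tool's axes as they then stand; what a row does not reach is not made up. A row lasts 1/8 s, in which the tool goes at most 62.5 mm and 10.7 degrees, less where a joint would pass 70% of its speed; a pose out of reach is approached as far as the arm can. A call is refused whole if a number of a shift passes 0.0625 or a number of a turn 0.188, either way. A call with a gripper value outside its range is refused whole. The fingers move at their own pace and stop on an object; the grip force is fixed at half the most. Time passes only in rows, so rows that do not move let the fingers close. It gives the time, the measured TCP pose, the force, the opening and the grip force at its end, in the units of the state.
- env.observe(): the state, without advancing time (a new reading comes with each control period).
- env.capture(name): name is "side" or "top"; returns (picture, depth): 420x560x3 uint8, red, green, blue; 420x560 float32, m along the optical axis (not along the pixel's ray), 0 where there is no reading.
- env.camera_params(name): a dict with "fx", "fy", "cx", "cy" (pixels), "world_from_camera" (4x4, takes a point from camera to world coordinates). Camera axes: x right, y down, z forward; pixel columns grow to the right and rows downward; lengths in m; the calibration is good to about 2 mm. A picture is of the moment at which its call begins. camera_params takes no time and is no camera call.
- env.sign_off(): hands the job in; it is judged then, once.
The state is a dict: "time": time; "joints": joint angles; "joint_velocities": joint speeds; "joint_efforts": joint torques, N m; "position": TCP position; "tcp_rot": TCP orientation; "ft_force": force on the tool from outside, world axes, zero at the start; "wrist_torque": the same for the moment, N m; "opening": opening from 0.0 (shut) to 1.0 (fully open); "gripper_force": force on a finger pad.
Only numpy, scipy, OpenCV 4.12 (cv2) and the standard library are available. Lean on these libraries where they do the work, as an engineer would, in place of code of your own. Each camera call takes 0.05 s, during which the arm holds its last target. There are 200 camera calls.

## Task

One of the two glued-up cutting-board blanks on the planer's flat iron table is twisted: press down lightly near the edges of each (a few newtons, never hard) to find the one that rocks, and see which corner stands off the table. Slide the small wooden wedge, thin end first and flat on the table, under that raised corner until it just takes up the gap, and let it go there. Then press lightly on that corner once more, over the wedge, to prove that it no longer rocks; leave both boards where they lie and the other tools alone.

Things in the scene. Friction and masses are not known exactly. Their poses are not given: they have to be found in the camera images.
- board_1: Cutting-board blank of seven glued wooden strips (dark outer strips), 210 x 133 x 28 mm, about 0.6 kg, loose on the flat table. Origin: middle of its underside; x along its length, y across, z up. One blank is flat. The twisted one lies still with one corner some mm (under 8) off the table, and a push of 1 N there tips it down. Its pose reads level at first, tilted while tipped.
- board_2: The other blank, of the same make, size and look, with its origin and axes alike; the one lies on the left table and the other on the right, either way round. Between them is the cutter guard, a flat plate 22 mm high. Which blank is twisted, by how much, and which corner is raised must be found by pressing.
- wedge: Loose sawn wooden wedge, 90 mm long, 30 mm wide, 30 g, rising evenly from 2 mm thick at its thin end to 17 mm at its butt. It lies flat. Origin: middle of its underside; x points along it to the thin end, z up. Grip it across its width near the butt.
- wedge_tip (a point): Middle of the wedge's thin end at its underside, 45 mm from the wedge's origin; same axes as the wedge.
- mallet: Wooden mallet lying at the left, 250 x 119 x 62 mm; leave alone. Origin: middle of its underside.
- block_plane: Block plane, 52 x 165 x 56 mm, near left; leave alone. Origin: middle of its underside.
- sanding_block: Cork sanding block, 51 x 78 x 30 mm, at the right behind the work; leave alone. Origin: middle of its underside.
- pencil: Red carpenter's pencil, 8 x 169 x 7 mm, behind the right-hand board; leave alone. Origin: middle of its underside.
Not all that is in view belongs to the job. Of the things that look like the wedge, take the one that is farthest to the robot's right at the start.

How it is judged:
By the outcome, as a careful person would: the job done as asked, in the order asked, and still so for the second after the job is handed in, with the robot touching nothing.
It also fails if it takes over 72 s, if anything falls off the work surface, if the arm or the gripper's body presses on something with over 40 N, if the wrist force passes 120 N, or if a joint passes its speed limit or range.

## Working session

There is one attempt and no reset: what is moved stays moved. The work goes in short steps, Python scripts to look and compute and a tool call to move; the robot and the scene stay as the last step left them, time stands still between calls to the robot, and variables do not carry over. Pictures are saved under pics/ and viewed, at most 10 in all, crops included, and the job is handed in when it is done.

Besides the shell and the picture viewer there is one more tool, called as name([rows], argument=value, ...), one row to a line, values as JSON. arm_command: Moves the arm, as the interface text tells. Its arguments: {"type":"object","properties":{"targets":{"type":"array"}},"required":["targets"]}

```bash
mkdir -p pics
cat > h.py <<'E'
import numpy as np, cv2
from bench import env
def cap(n,f):
    p,d=env.capture(n); cv2.imwrite('pics/'+f+'.png',p[:,:,::-1]); np.save('pics/'+f+'.npy',d); return p,d
def w(n,u,v,z):
    c=env.camera_params(n); T=np.array(c['world_from_camera'])
    r=T[:3,:3]@np.array([(u-c['cx'])/c['fx'],(v-c['cy'])/c['fy'],1]); o=T[:3,3]
    return o+r*(z-o[2])/r[2]
def st():
    s=env.observe(); print({k:np.round(s[k],4) for k in ['time','position','tcp_rot','ft_force','opening','joints']})
E
python3 - <<'E'
from h import *
cap('top','t0');cap('side','s0');st()
for n in('top','side'):
    c=env.camera_params(n);print(c['fx'],c['cx'],c['cy'],np.round(c['world_from_camera'],3))
E
```

```text
{'time': np.float64(0.1), 'position': array([ 0.2712, -0.6174,  0.2375]), 'tcp_rot': array([-1.000e-03,  9.787e-01,  2.054e-01, -2.000e-04]), 'ft_force': array([ 0.193 , -0.1468, -0.4182]), 'opening': np.float64(0.9969), 'joints': array([-1.1939,  0.2647,  1.6052,  0.    ,  1.2737, -0.0369])}
479.3817046965196 267.8717794353376 205.759854151282 [[-0.007 -0.995  0.096  0.404]
 [-1.     0.008  0.01   0.071]
 [-0.01  -0.096 -0.995  1.722]
 [ 0.     0.     0.     1.   ]]
423.9812818547242 275.4631590099156 211.67943814495547 [[ 0.874 -0.189  0.447 -0.067]
 [-0.485 -0.358  0.798 -1.103]
 [ 0.009 -0.914 -0.405  0.623]
 [ 0.     0.     0.     1.   ]]
```

View pics/t0.png

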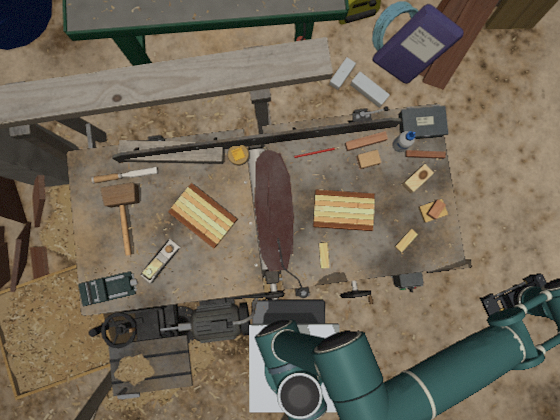

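View pics/s0.png

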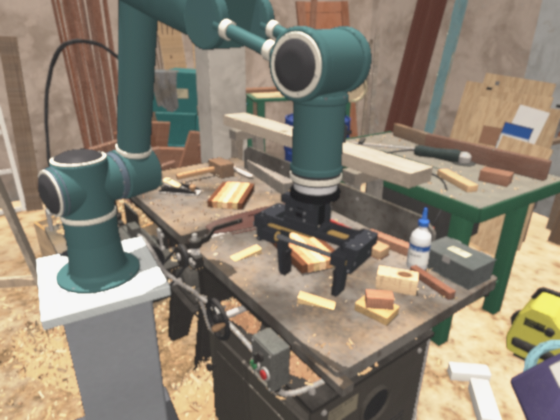

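Run:
```python
from h import *
t=cv2.imread('pics/t0.png');s=cv2.imread('pics/s0.png')
a=cv2.resize(t[140:280,300:460],(800,700),interpolation=cv2.INTER_CUBIC)[:600]
b=cv2.resize(t[150:270,300:460],(800,600),interpolation=cv2.INTER_CUBIC)
cv2.imwrite('pics/c1.png',b)
cv2.imwrite('pics/c2.png',cv2.resize(s[225:345,220:420],(800,480),interpolation=cv2.INTER_CUBIC))
for n,u,v in(('t',406,240),('t',324,255),('t',434,210),('t',419,178),('t',344,210),('t',203,215)):print(u,v,w('top',u,v,.01 if n=='t' else 0).round(3))
```

```text
406 240 [ 0.444 -0.402  0.01 ]
324 255 [ 0.393 -0.11   0.01 ]
434 210 [ 0.55  -0.505  0.01 ]
419 178 [ 0.666 -0.456  0.01 ]
344 210 [ 0.552 -0.184  0.01 ]
203 215 [0.538 0.321 0.01 ]
```

View pics/c1.png

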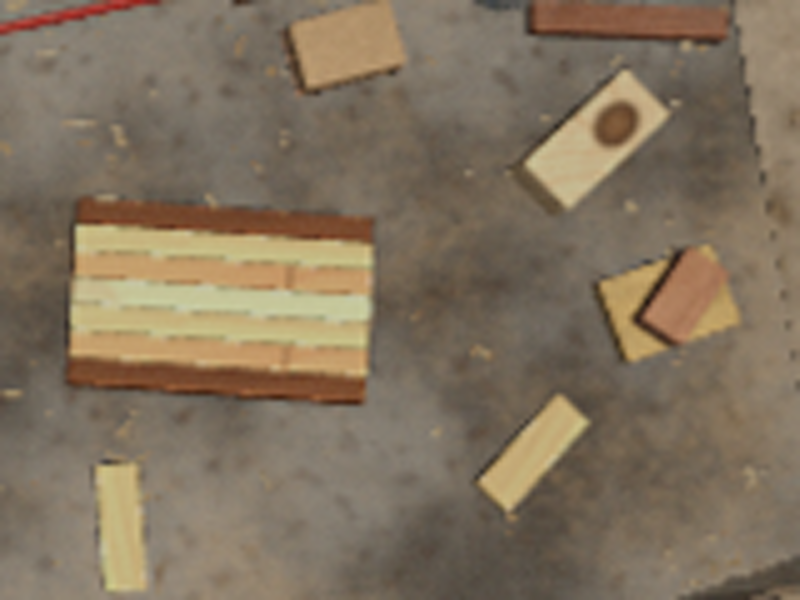

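View pics/c2.png

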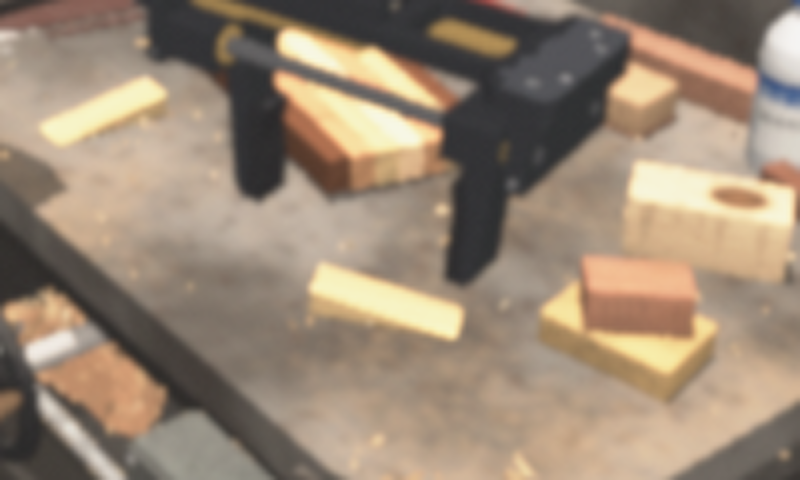

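```bash
cat >> h.py <<'E'
def pts(n,d):
    c=env.camera_params(n); T=np.array(c['world_from_camera']); v,u=np.mgrid[:d.shape[0],:d.shape[1]]
    P=np.stack([(u-c['cx'])/c['fx']*d,(v-c['cy'])/c['fy']*d,d],-1)
    return P@T[:3,:3].T+T[:3,3]
E
python3 - <<'E'
from h import *
for n,f in(('top','t0'),):
    d=np.load(f'pics/{f}.npy');P=pts(n,d);p=cv2.imread(f'pics/{f}.png')
    print('table z',np.median(P[262:272,380:400,2]),np.median(P[180:190,340:360,2]),np.median(P[240:250,215:235,2]))
    for nm,(a,b,c,e) in dict(R=(180,245,305,385),L=(175,260,160,245),plane=(235,290,135,185)).items():
        Q=P[a:b,c:e];m=(Q[...,2]>.018)&(Q[...,2]<.045)
        n_,lab,stt,_=cv2.connectedComponentsWithStats(m.astype(np.uint8));k=1+np.argmax(stt[1:,4])
        X=Q[lab==k];A=np.c_[X[:,:2]-X[:,:2].mean(0),np.ones(len(X))];co=np.linalg.lstsq(A,X[:,2],rcond=None)[0]
        r=cv2.minAreaRect(X[:,:2].astype(np.float32));print(nm,r,'\n',cv2.boxPoints(r).round(3),'plane',co.round(4))
    hsv=cv2.cvtColor(p,cv2.COLOR_BGR2HSV)
    for nm,(a,b,c,e) in dict(B=(225,256,393,420),A=(240,272,316,333)).items():
        m=((hsv[a:b,c:e,1]>80)&(hsv[a:b,c:e,2]>130)).astype(np.uint8)
        v,u=np.nonzero(m);X=np.array([w('top',x+c,y+a,.009) for x,y in zip(u,v)])
        r=cv2.minAreaRect(X[:,:2].astype(np.float32));print(nm,r,cv2.boxPoints(r).round(3))
        Z=P[a:b,c:e,2][m>0];ax=np.linalg.svd(X[:,:2]-X[:,:2].mean(0),full_matrices=0)[2][0];s=(X[:,:2]-X[:,:2].mean(0))@ax
        print(X.mean(0),'axis',ax,'slope',np.polyfit(s,Z,1),'s range',s.min(),s.max())
E
```

```text
table z -9.805597141698819e-05 -0.0006270186551071699 -0.0002014588005068152
R ((0.5530657172203064, -0.18000951409339905), (0.21079345047473907, 0.1340959519147873), 85.54259490966797) 
 [[ 0.478 -0.28 ]
 [ 0.612 -0.29 ]
 [ 0.628 -0.08 ]
 [ 0.494 -0.07 ]] plane [-0.018  -0.0136  0.029 ]
L ((0.5374602675437927, 0.32347989082336426), (0.2111024707555771, 0.1335151344537735), 51.413875579833984) 
 [[0.419 0.283]
 [0.524 0.199]
 [0.655 0.364]
 [0.551 0.448]] plane [ 0.0017 -0.0026  0.0275]
plane ((0.37685856223106384, 0.47452306747436523), (0.05265678092837334, 0.1276819407939911), 51.598384857177734) 
 [[0.31  0.494]
 [0.411 0.414]
 [0.443 0.455]
 [0.343 0.535]] plane [-0.1006  0.093   0.0315]
B ((0.44263309240341187, -0.40289509296417236), (0.03338281065225601, 0.08944321423768997), 49.56309127807617) [[ 0.398 -0.387]
 [ 0.466 -0.445]
 [ 0.487 -0.419]
 [ 0.419 -0.361]]
[ 0.44253675 -0.40251115  0.009     ] axis [-0.74500248  0.66706169] slope [0.15654257 0.0084772 ] s range -0.04481222970590549 0.043971434487113374
A ((0.3958638608455658, -0.11243615299463272), (0.09298418462276459, 0.034653905779123306), 4.768901348114014) [[ 0.348 -0.099]
 [ 0.351 -0.134]
 [ 0.444 -0.126]
 [ 0.441 -0.091]]
[ 0.3960071  -0.11050087  0.009     ] axis [-0.99923084 -0.03921395] slope [-0.13192545  0.00845943] s range -0.046182589382136985 0.04634327392416859
```

Wedge-like candidates: wedge A (324,255), wedge B (406,240), block with stacked offcut (434,210) and knotted block (419,178). The last two are not wedges, so I choose B, the rightmost wedge. Its butt is the lower-left end, nearer the robot, which the depth slope confirms. Board R looks slightly tilted in depth, so pressing will check that.

arm_command([
  {"grip":0,"delta_pos":[0,0,0],"yaw":0.138},
  {"grip":0,"delta_pos":[0,0,0],"yaw":0.138},
  {"grip":0,"delta_pos":[0,0,0],"yaw":0.138},
  {"grip":0,"delta_pos":[0.025,-0.039,0.015],"yaw":0},
  {"grip":0,"delta_pos":[0.025,-0.039,0.015],"yaw":0},
  {"grip":0,"delta_pos":[0.025,-0.039,0.015],"yaw":0},
  {"grip":0,"delta_pos":[0.025,-0.039,0.015],"yaw":0},
  {"grip":0,"delta_pos":[0.025,-0.039,0.015],"yaw":0},
  {"grip":0,"delta_pos":[0.025,-0.039,0.015],"yaw":0},
  {"grip":0,"delta_pos":[0.025,-0.039,0.02],"yaw":0},
  {"grip":0,"delta_pos":[0.025,-0.039,0.02],"yaw":0},
  {"grip":0,"delta_pos":[0.023,-0.039,0.02],"yaw":0},
])

```text
time: 1.6
position: [0.4949, -0.2656, 0.0878]
tcp_rot: [-0.0, 1.0, -0.0, -0.0]
ft_force: [-0.7, -0.2, 0.4]
opening: 0.005
gripper_force: 0.0
```

arm_command([
  {"grip":0,"delta_pos":[0,0,0.03],"yaw":0},
  {"grip":0,"delta_pos":[0,0,0.014],"yaw":0},
  {"grip":0,"delta_pos":[0,0,0.005],"yaw":0},
  {"grip":0,"delta_pos":[0,0,0.002],"yaw":0},
  {"grip":0,"delta_pos":[0,0,0.001],"yaw":0},
  {"grip":0,"delta_pos":[0,0,0.001],"yaw":0},
])

```text
time: 2.35
position: [0.4949, -0.2677, 0.0365]
tcp_rot: [0.0, 1.0, -0.0, 0.001]
ft_force: [-0.1, 0.0, -0.8]
opening: 0.005
gripper_force: 0.0
```

arm_command([
  {"grip":0,"delta_pos":[0,0,0.001],"yaw":0},
])

```text
time: 2.48
position: [0.4947, -0.2674, 0.0352]
tcp_rot: [0.0, 1.0, -0.0, 0.0]
ft_force: [-0.2, -0.5, 0.5]
opening: 0.009
gripper_force: 0.0
```

arm_command([
  {"grip":0,"delta_pos":[0,0,0.001],"yaw":0},
])

```text
time: 2.6
position: [0.4946, -0.2672, 0.0339]
tcp_rot: [0.0, 1.0, -0.0, 0.0]
ft_force: [0.8, 0.1, 0.2]
opening: 0.005
gripper_force: 0.0
```

arm_command([
  {"grip":0,"delta_pos":[0,0,0.001],"yaw":0},
])

```text
time: 2.72
position: [0.4945, -0.2671, 0.0328]
tcp_rot: [0.0, 1.0, -0.0, 0.0]
ft_force: [-0.4, -0.6, 0.9]
opening: 0.005
gripper_force: 0.3
```

arm_command([
  {"grip":0,"delta_pos":[0,0,0.001],"yaw":0},
])

```text
time: 2.85
position: [0.4945, -0.2671, 0.0317]
tcp_rot: [0.0, 1.0, -0.0, -0.0]
ft_force: [-1.5, -1.2, 0.3]
opening: 0.004
gripper_force: 0.3
```

arm_command([
  {"grip":0,"delta_pos":[0,0,0.001],"yaw":0},
])

```text
time: 2.98
position: [0.4945, -0.2671, 0.0306]
tcp_rot: [0.0, 1.0, -0.0, -0.0]
ft_force: [0.2, -0.3, 0.6]
opening: 0.003
gripper_force: 0.3
```

arm_command([
  {"grip":0,"delta_pos":[0,0,0.001],"yaw":0},
])

```text
time: 3.1
position: [0.4944, -0.2671, 0.0296]
tcp_rot: [-0.0, 1.0, -0.0, -0.0]
ft_force: [-0.9, -0.6, 1.1]
opening: 0.004
gripper_force: 0.3
```

arm_command([
  {"grip":0,"delta_pos":[0,0,0.001],"yaw":0},
])

```text
time: 3.22
position: [0.4945, -0.2671, 0.0289]
tcp_rot: [-0.0, 1.0, -0.0, -0.0]
ft_force: [-3.3, 1.1, 7.3]
opening: 0.007
gripper_force: 4.0
```

```bash
cat >> h.py <<'E'
def tilt(f,poly):
    d=np.load(f'pics/{f}.npy');P=pts('top',d).reshape(-1,3)
    m=(P[:,2]>.018)&(P[:,2]<.045)&(np.array([cv2.pointPolygonTest(np.array(poly,np.float32),(float(a),float(b)),True) for a,b in P[:,:2]])>.006)
    X=P[m];A=np.c_[X[:,:2]-np.mean(poly,0),np.ones(len(X))]
    for _ in range(4):
        co=np.linalg.lstsq(A,X[:,2],rcond=None)[0];r=X[:,2]-A@co;k=abs(r)<2.5*r.std();A,X=A[k],X[k]
    C=np.linalg.inv(A.T@A)*r.var();print(f,'tilt',co.round(4),'+-',np.sqrt(np.diag(C)).round(4),len(X),'corners z mm',[round(1e3*float(np.r_[np.array(p)-np.mean(poly,0),1]@co),1) for p in poly])
R=[(.478,-.28),(.612,-.29),(.628,-.08),(.494,-.07)];L=[(.419,.283),(.524,.199),(.655,.364),(.551,.448)]
E
python3 - <<'E'
from h import *
p,d=cap('top','t1');cap('side','s1');st()
for f in('t0','t1'):
    tilt(f,R);tilt(f,L)
E
```

```text
{'time': np.float64(3.325), 'position': array([ 0.4944, -0.2671,  0.029 ]), 'tcp_rot': array([-0.e+00,  1.e+00, -1.e-04, -1.e-04]), 'ft_force': array([-1.7577, -0.302 ,  3.2693]), 'opening': np.float64(0.0047), 'joints': array([-5.3960e-01,  2.7260e-01,  2.0212e+00, -1.0000e-04,  8.4800e-01,
        1.0314e+00])}
t0 tilt [-0.0181 -0.0143  0.029 ] +- [0.0025 0.0015 0.0001] 1891 corners z mm [31.8, 29.5, 26.2, 28.5]
t0 tilt [ 0.0039 -0.0044  0.0275] +- [0.0022 0.002  0.0001] 1890 corners z mm [27.2, 28.0, 27.8, 27.0]
t1 tilt [0.0248 0.0118 0.0289] +- [0.0028 0.0017 0.0001] 1586 corners z mm [25.9, 29.1, 31.9, 28.7]
t1 tilt [ 0.0017 -0.0002  0.0273] +- [0.0022 0.002  0.0001] 1867 corners z mm [27.2, 27.3, 27.5, 27.3]
```

arm_command([
  {"grip":0,"delta_pos":[0,0,-0.01],"yaw":0},
  {"grip":0,"delta_pos":[0,0,-0.05],"yaw":0},
  {"grip":0,"delta_pos":[-0.0055,-0.055,0],"yaw":0},
  {"grip":0,"delta_pos":[-0.0055,-0.055,0],"yaw":0},
  {"grip":0,"delta_pos":[-0.0055,-0.055,0],"yaw":0},
  {"grip":0,"delta_pos":[-0.0055,-0.055,0],"yaw":0},
  {"grip":0,"delta_pos":[-0.0055,-0.055,0],"yaw":0},
  {"grip":0,"delta_pos":[-0.0055,-0.055,0],"yaw":0},
  {"grip":0,"delta_pos":[-0.0055,-0.055,0],"yaw":0},
  {"grip":0,"delta_pos":[-0.0055,-0.055,0],"yaw":0},
  {"grip":0,"delta_pos":[-0.0055,-0.055,0],"yaw":0},
  {"grip":0,"delta_pos":[-0.005,-0.055,0.02],"yaw":0},
])

```text
time: 4.82
position: [0.4417, 0.2861, 0.071]
tcp_rot: [-0.001, 1.0, 0.0, 0.003]
ft_force: [0.7, 0.7, 0.4]
opening: 0.006
gripper_force: 0.0
```

arm_command([
  {"grip":0,"delta_pos":[0,0,0.025],"yaw":0},
  {"grip":0,"delta_pos":[0,0,0.008],"yaw":0},
  {"grip":0,"delta_pos":[0,0,0],"yaw":0},
  {"grip":0,"delta_pos":[0,0,0.002],"yaw":0},
  {"grip":0,"delta_pos":[0,0,0.001],"yaw":0},
  {"grip":0,"delta_pos":[0,0,0.001],"yaw":0},
])

```text
time: 5.58
position: [0.4406, 0.2828, 0.0323]
tcp_rot: [-0.0, 1.0, -0.001, 0.0]
ft_force: [-0.3, 0.4, 0.2]
opening: 0.007
gripper_force: 0.0
```

arm_command([
  {"grip":0,"delta_pos":[0,0,0.0015],"yaw":0},
  {"grip":0,"delta_pos":[0,0,0.001],"yaw":0},
])

```text
time: 5.82
position: [0.4401, 0.2829, 0.0292]
tcp_rot: [-0.0, 1.0, -0.0, 0.0]
ft_force: [-0.4, -0.4, -0.2]
opening: 0.009
gripper_force: 0.0
```

arm_command([
  {"grip":0,"delta_pos":[0,0,0.001],"yaw":0},
])

```text
time: 5.95
position: [0.44, 0.2829, 0.0284]
tcp_rot: [0.0, 1.0, -0.0, -0.0]
ft_force: [-2.7, -0.7, 9.0]
opening: 0.007
gripper_force: 4.5
```

arm_command([
  {"grip":0,"delta_pos":[0,0,-0.014],"yaw":0},
  {"grip":0,"delta_pos":[0.038,-0.048,0],"yaw":0},
  {"grip":0,"delta_pos":[0.038,-0.048,0],"yaw":0},
  {"grip":0,"delta_pos":[0.037,-0.048,0],"yaw":0},
  {"grip":0,"delta_pos":[0,0,0],"yaw":0},
  {"grip":0,"delta_pos":[0,0,0.009],"yaw":0},
  {"grip":0,"delta_pos":[0,0,0.002],"yaw":0},
  {"grip":0,"delta_pos":[0,0,0.001],"yaw":0},
  {"grip":0,"delta_pos":[0,0,0.001],"yaw":0},
])

```text
time: 7.08
position: [0.5529, 0.4263, 0.0295]
tcp_rot: [-0.0, 1.0, -0.0, 0.0]
ft_force: [0.1, 1.3, 0.5]
opening: 0.003
gripper_force: 0.0
```

arm_command([
  {"grip":0,"delta_pos":[0,0,0.0005],"yaw":0},
])

```text
time: 7.2
position: [0.5532, 0.4267, 0.0291]
tcp_rot: [-0.0, 1.0, -0.0, 0.0]
ft_force: [0.5, 0.7, -0.9]
opening: 0.007
gripper_force: 0.0
```

arm_command([
  {"grip":0,"delta_pos":[0,0,0.0005],"yaw":0},
  {"grip":0,"delta_pos":[0,0,0.0005],"yaw":0},
])

```text
time: 7.45
position: [0.5533, 0.4269, 0.0285]
tcp_rot: [0.0, 1.0, -0.0, 0.0]
ft_force: [-2.4, -2.5, 5.8]
opening: 0.004
gripper_force: 3.1
```

Run:
```python
from h import *
cap('top','t2');st();tilt('t2',R);tilt('t2',L)
```

```text
{'time': np.float64(7.5), 'position': array([0.5532, 0.427 , 0.0284]), 'tcp_rot': array([ 0.e+00,  1.e+00, -0.e+00,  1.e-04]), 'ft_force': array([-1.7675, -2.0376,  4.5118]), 'opening': np.float64(0.0064), 'joints': array([ 6.2170e-01,  4.9130e-01,  1.7091e+00, -1.0000e-04,  9.4110e-01,
        2.1926e+00])}
t2 tilt [-0.023  -0.0139  0.0289] +- [0.0025 0.0015 0.0001] 1898 corners z mm [32.0, 29.1, 25.8, 28.7]
t2 tilt [ 0.0014 -0.0004  0.0272] +- [0.0023 0.0024 0.0001] 1536 corners z mm [27.0, 27.2, 27.3, 27.1]
```

arm_command([
  {"grip":0,"delta_pos":[0,0,-0.01],"yaw":0},
  {"grip":0,"delta_pos":[0,0,-0.055],"yaw":0},
  {"grip":0.6,"delta_pos":[-0.0095,0.058,0],"yaw":0},
  {"grip":0.6,"delta_pos":[-0.0095,0.058,0],"yaw":0},
  {"grip":0.6,"delta_pos":[-0.0095,0.058,0],"yaw":0},
  {"grip":0.6,"delta_pos":[-0.0095,0.058,0],"yaw":0},
  {"grip":0.6,"delta_pos":[-0.0095,0.058,0],"yaw":0},
  {"grip":0.6,"delta_pos":[-0.0095,0.058,0],"yaw":0},
  {"grip":0.6,"delta_pos":[-0.0095,0.058,0],"yaw":0},
  {"grip":0.6,"delta_pos":[-0.0095,0.058,0],"yaw":0},
  {"grip":0.6,"delta_pos":[-0.0095,0.058,0],"yaw":0},
  {"grip":0.6,"delta_pos":[-0.0095,0.058,0],"yaw":0},
])

```text
time: 9.0
position: [0.458, -0.155, 0.0936]
tcp_rot: [0.0, 1.0, -0.0, 0.001]
ft_force: [1.2, -0.7, 0.8]
opening: 0.601
gripper_force: 0.0
```

arm_command([
  {"grip":0.6,"delta_pos":[-0.0095,0.058,0],"yaw":0},
  {"grip":0.6,"delta_pos":[-0.0095,0.058,0],"yaw":0},
  {"grip":0.6,"delta_pos":[-0.0095,0.058,0],"yaw":0},
  {"grip":0.6,"delta_pos":[-0.0082,0.057,0],"yaw":0},
  {"grip":0.6,"delta_pos":[0,0,0],"yaw":0.179},
  {"grip":0.6,"delta_pos":[0,0,0],"yaw":0.179},
  {"grip":0.6,"delta_pos":[0,0,0],"yaw":0.179},
  {"grip":0.6,"delta_pos":[0,0,0],"yaw":0.179},
  {"grip":0.6,"delta_pos":[0,0,0],"yaw":0},
])

```text
time: 10.12
position: [0.4215, -0.3843, 0.0931]
tcp_rot: [0.0, 0.937, -0.35, 0.0]
ft_force: [-0.7, -0.1, 0.6]
opening: 0.598
gripper_force: 0.0
```

Run:
```python
from h import *
p,d=cap('side','s3');st()
cv2.imwrite('pics/s3c.png',cv2.resize(p[200:370,200:440,::-1],(800,567),interpolation=cv2.INTER_CUBIC))
```

```text
{'time': np.float64(10.175), 'position': array([ 0.4215, -0.3842,  0.0931]), 'tcp_rot': array([ 1.000e-04,  9.372e-01, -3.489e-01,  3.000e-04]), 'ft_force': array([-0.0495,  0.3909,  0.5149]), 'opening': np.float64(0.5971), 'joints': array([-7.8290e-01,  2.0150e-01,  1.9676e+00,  1.0000e-04,  9.7180e-01,
        1.5006e+00])}
```

View pics/s3c.png

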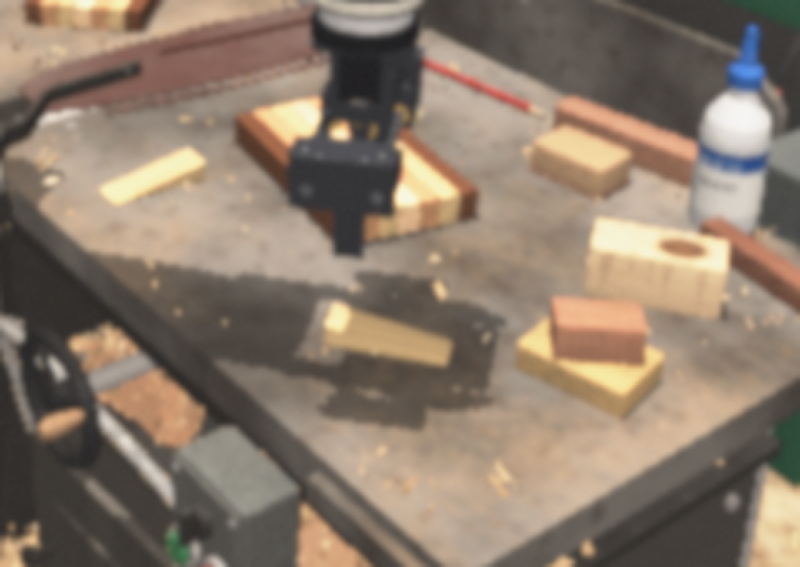

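The chosen wedge lies with its butt at (325,315) and thin end at (450,355) in the crop. The gripper is above the butt, aligned with the wedge.

arm_command([
  {"grip":0.6,"delta_pos":[0,0,0.04],"yaw":0},
  {"grip":0.6,"delta_pos":[0,0,0.03],"yaw":0},
  {"grip":0.6,"delta_pos":[0,0,0.015],"yaw":0},
  {"grip":0.6,"delta_pos":[0,0,0.004],"yaw":0},
  {"grip":0.6,"delta_pos":[0,0,0],"yaw":0},
  {"grip":0.3,"delta_pos":[0,0,0],"yaw":0},
  {"grip":0.2,"delta_pos":[0,0,0],"yaw":0},
  {"grip":0.2,"delta_pos":[0,0,0],"yaw":0},
  {"grip":0.2,"delta_pos":[0,0,0],"yaw":0},
])

```text
time: 11.3
position: [0.4217, -0.3845, 0.0045]
tcp_rot: [0.0, 0.937, -0.35, 0.001]
ft_force: [-0.2, 0.3, 5.5]
opening: 0.335
gripper_force: 29.8
```

arm_command([
  {"grip":0.2,"delta_pos":[0,0,-0.01],"yaw":0},
  {"grip":0.2,"delta_pos":[0,0,-0.02],"yaw":0},
  {"grip":0.2,"delta_pos":[-0.0417,-0.0042,0],"yaw":0},
  {"grip":0.2,"delta_pos":[0,0,0],"yaw":-0.179},
  {"grip":0.2,"delta_pos":[0,0,0],"yaw":-0.179},
  {"grip":0.2,"delta_pos":[0,0,0],"yaw":-0.179},
  {"grip":0.2,"delta_pos":[0,0,0],"yaw":-0.179},
  {"grip":0.2,"delta_pos":[0,0,0],"yaw":-0.179},
  {"grip":0.2,"delta_pos":[0,0,0],"yaw":-0.179},
  {"grip":0.2,"delta_pos":[0,0,0],"yaw":-0.179},
  {"grip":0.2,"delta_pos":[0,0,0],"yaw":-0.179},
  {"grip":0.2,"delta_pos":[0,0,0],"yaw":0},
])

```text
time: 12.8
position: [0.393, -0.3539, 0.0349]
tcp_rot: [0.001, 0.937, 0.349, 0.0]
ft_force: [0.1, -0.0, 0.1]
opening: 0.334
gripper_force: 29.8
```

arm_command([
  {"grip":0.2,"delta_pos":[0,0,0.02],"yaw":0},
  {"grip":0.2,"delta_pos":[0,0,0.008],"yaw":0},
  {"grip":0.2,"delta_pos":[0,0,0.001],"yaw":0},
  {"grip":0.2,"delta_pos":[0,0,0.0005],"yaw":0},
])

```text
time: 13.3
position: [0.3928, -0.3537, 0.0046]
tcp_rot: [0.0, 0.937, 0.35, 0.0]
ft_force: [-0.6, 0.6, -0.6]
opening: 0.332
gripper_force: 29.8
```

Run:
```python
from h import *
p,d=cap('top','t4');st()
cv2.imwrite('pics/t4c.png',cv2.resize(p[185:285,300:440,::-1],(800,571),interpolation=cv2.INTER_CUBIC))
p,d=cap('side','s4')
```

```text
{'time': np.float64(13.35), 'position': array([ 0.3928, -0.3537,  0.0046]), 'tcp_rot': array([2.000e-04, 9.367e-01, 3.500e-01, 1.000e-04]), 'ft_force': array([-0.2509,  0.2178,  0.5496]), 'opening': np.float64(0.336), 'joints': array([-0.7803,  0.2555,  2.1031, -0.    ,  0.7825,  0.0753])}
```

View pics/t4c.png

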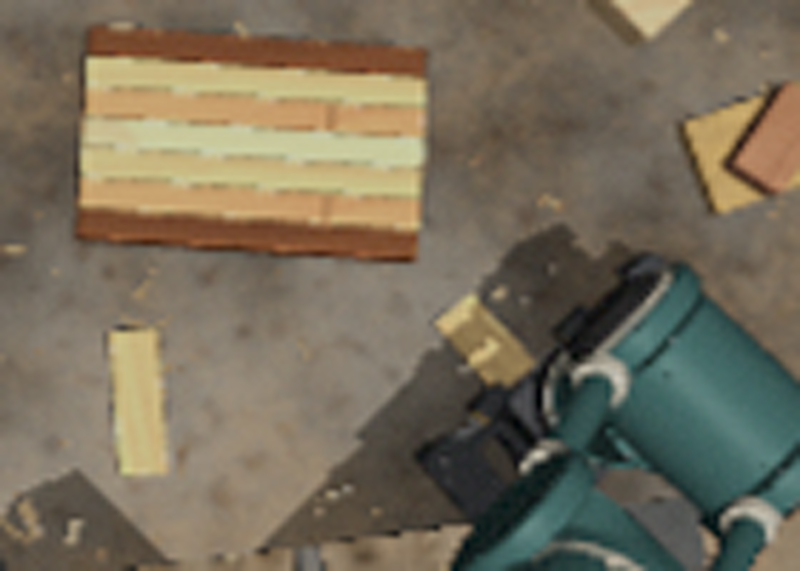

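The board's near-right corner shows at about (416,259) in the crop, and the wedge's thin end at (437,320)–(475,296), pointing at that corner.

Run:
```python
from h import *
f=lambda x,y,z:w('top',300+(x+.5)/5.714-.5,185+(y+.5)/5.714-.5,z)
t=f(456,308,.002);c=f(416,259,.0325);print(t,c)
d=np.array([np.cos(.7155),np.sin(.7155)]);n=np.array([-d[1],d[0]]);g=np.array([.3928,-.3537])
print('tip from grip',(t[:2]-g)@d,(t[:2]-g)@n,'corner from tip',(c[:2]-t[:2])@d,(c[:2]-t[:2])@n)
c=np.array(R[0]);print('corner rect from grip',(c-g)@d,(c-g)@n)
```

```text
[ 0.44984135 -0.30964725  0.002     ] [ 0.47928439 -0.27920497  0.0325    ]
tip from grip 0.07195120983111793 -0.004169342861733037 corner from tip 0.042192574621333835 0.003662293125831919
corner rect from grip 0.11265282956417705 -0.0002645584708098857
```

arm_command([
  {"grip":0.2,"delta_pos":[0.01,-0.0015,0],"yaw":0},
  {"grip":0.2,"delta_pos":[0.012,0,0],"yaw":0},
  {"grip":0.2,"delta_pos":[0.012,0,0],"yaw":0},
  {"grip":0.2,"delta_pos":[0.01,0,0],"yaw":0},
  {"grip":0.2,"delta_pos":[0.006,0,0],"yaw":0},
  {"grip":0.2,"delta_pos":[0,0,0],"yaw":0},
])

```text
time: 14.15
position: [0.4304, -0.3192, 0.0045]
tcp_rot: [0.0, 0.937, 0.35, 0.001]
ft_force: [1.4, 1.5, 3.2]
opening: 0.337
gripper_force: 29.9
```

arm_command([
  {"grip":0.2,"delta_pos":[0.002,0,0],"yaw":0},
  {"grip":0.2,"delta_pos":[0.002,0,0],"yaw":0},
])

```text
time: 14.4
position: [0.4321, -0.3176, 0.0045]
tcp_rot: [0.0, 0.937, 0.35, -0.0]
ft_force: [-2.4, -2.3, 5.5]
opening: 0.331
gripper_force: 29.8
```

arm_command([
  {"grip":0.2,"delta_pos":[0.002,0,0],"yaw":0},
])

```text
time: 14.52
position: [0.4336, -0.3163, 0.0045]
tcp_rot: [0.0, 0.937, 0.35, -0.0]
ft_force: [-2.3, -2.5, 4.7]
opening: 0.332
gripper_force: 29.8
```

Run:
```python
from h import *
p,d=cap('side','s5');cap('top','t5');st();tilt('t5',R)
cv2.imwrite('pics/s5c.png',cv2.resize(p[215:315,240:380,::-1],(800,571),interpolation=cv2.INTER_CUBIC))
```

```text
{'time': np.float64(14.625), 'position': array([ 0.4338, -0.3162,  0.0045]), 'tcp_rot': array([ 3.000e-04,  9.367e-01,  3.502e-01, -1.000e-04]), 'ft_force': array([-2.0011, -1.0253,  4.4757]), 'opening': np.float64(0.3367), 'joints': array([-6.7600e-01,  2.6870e-01,  2.0857e+00, -7.0000e-04,  7.8670e-01,
        1.7980e-01])}
t5 tilt [-0.0222 -0.0121  0.0289] +- [0.0025 0.0016 0.0001] 1892 corners z mm [31.8, 28.9, 26.0, 28.9]
```

View pics/s5c.png

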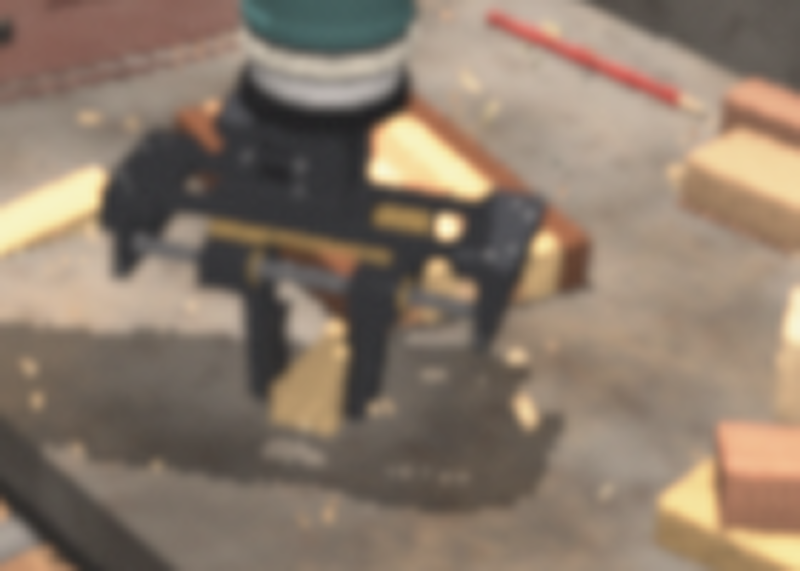

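The wedge is held flat with its tip entering under the corner. The drag so far looks like table friction, so I'll ease the downward push a little and continue in small steps.

arm_command([
  {"grip":0.2,"delta_pos":[0,0,-0.0004],"yaw":0},
  {"grip":0.2,"delta_pos":[0.002,0,0],"yaw":0},
])

```text
time: 14.88
position: [0.435, -0.3145, 0.0045]
tcp_rot: [-0.0, 0.937, 0.35, -0.0]
ft_force: [-2.9, -1.0, 3.4]
opening: 0.335
gripper_force: 29.9
```

arm_command([
  {"grip":0.2,"delta_pos":[0.0015,0,0],"yaw":0},
])

```text
time: 15.0
position: [0.4363, -0.3133, 0.0045]
tcp_rot: [-0.0, 0.937, 0.35, -0.0]
ft_force: [-1.1, -1.6, 2.7]
opening: 0.337
gripper_force: 29.9
```

arm_command([
  {"grip":0.2,"delta_pos":[0.0015,0,0],"yaw":0},
])

```text
time: 15.12
position: [0.4376, -0.3122, 0.0045]
tcp_rot: [-0.0, 0.937, 0.35, -0.0]
ft_force: [-2.1, -1.2, 3.7]
opening: 0.335
gripper_force: 29.9
```

Run:
```python
from h import *
st()
for i in range(3): cap('top',f't6{i}');tilt(f't6{i}',R);print(env.observe()['ft_force'].round(1) if hasattr(env.observe()['ft_force'],'round') else env.observe()['ft_force'])
```

```text
{'time': np.float64(15.125), 'position': array([ 0.4376, -0.3122,  0.0045]), 'tcp_rot': array([-1.000e-04,  9.366e-01,  3.503e-01, -1.000e-04]), 'ft_force': array([-2.1206, -1.2334,  3.7089]), 'opening': np.float64(0.3351), 'joints': array([-6.6610e-01,  2.7030e-01,  2.0835e+00, -1.0000e-04,  7.8800e-01,
        1.8900e-01])}
t60 tilt [-0.0186 -0.0118  0.0289] +- [0.0025 0.0015 0.0001] 1889 corners z mm [31.5, 29.1, 26.3, 28.7]
[-1.9 -1.7  3.3]
t61 tilt [-0.0204 -0.0143  0.029 ] +- [0.0025 0.0015 0.0001] 1889 corners z mm [32.0, 29.4, 26.0, 28.6]
[-0.3 -0.7  3.3]
t62 tilt [-0.0235 -0.0107  0.0289] +- [0.0025 0.0015 0.0001] 1889 corners z mm [31.7, 28.6, 26.0, 29.1]
[-0.1 -1.   2.3]
```

arm_command([
  {"grip":0.2,"delta_pos":[0.0015,0,0],"yaw":0},
])

```text
time: 15.4
position: [0.4385, -0.3114, 0.0045]
tcp_rot: [-0.0, 0.937, 0.35, -0.0]
ft_force: [-2.6, -2.9, 3.2]
opening: 0.333
gripper_force: 29.9
```

arm_command([
  {"grip":0.2,"delta_pos":[0.0015,0,0],"yaw":0},
])

```text
time: 15.52
position: [0.4394, -0.3106, 0.0045]
tcp_rot: [0.0, 0.937, 0.351, -0.001]
ft_force: [-4.6, -3.3, 3.4]
opening: 0.337
gripper_force: 29.9
```

arm_command([
  {"grip":0.2,"delta_pos":[0.0015,0,0],"yaw":0},
])

```text
time: 15.65
position: [0.4405, -0.3097, 0.0045]
tcp_rot: [0.0, 0.937, 0.35, -0.001]
ft_force: [-4.0, -3.3, 2.9]
opening: 0.337
gripper_force: 29.9
```

arm_command([
  {"grip":0.2,"delta_pos":[0.001,0,0],"yaw":0},
])

```text
time: 15.78
position: [0.4413, -0.309, 0.0045]
tcp_rot: [0.0, 0.937, 0.35, -0.001]
ft_force: [-3.8, -4.1, 3.9]
opening: 0.34
gripper_force: 29.9
```

```bash
cat >> h.py <<'E'
def rect(f):
    d=np.load(f'pics/{f}.npy');Q=pts('top',d)[180:245,305:385];m=(Q[...,2]>.018)&(Q[...,2]<.045)
    k=cv2.connectedComponentsWithStats(m.astype(np.uint8));X=Q[k[1]==1+np.argmax(k[2][1:,4])]
    r=cv2.minAreaRect(X[:,:2].astype(np.float32));print(f,np.round(r[0],4),round(r[2],2),X.mean(0).round(4))
E
python3 - <<'E'
from h import *
for i in range(2): cap('top',f't7{i}');tilt(f't7{i}',R)
st()
for f in('t0','t62','t70','t71'):rect(f)
E
```

```text
t70 tilt [-0.0212 -0.0125  0.0292] +- [0.0025 0.0015 0.0001] 1879 corners z mm [32.0, 29.3, 26.4, 29.1]
t71 tilt [-0.0215 -0.0115  0.0291] +- [0.0025 0.0016 0.0001] 1898 corners z mm [31.8, 29.1, 26.3, 29.1]
{'time': np.float64(15.875), 'position': array([ 0.4414, -0.309 ,  0.0045]), 'tcp_rot': array([ 0.000e+00,  9.366e-01,  3.504e-01, -4.000e-04]), 'ft_force': array([-3.8549, -3.8875,  3.6897]), 'opening': np.float64(0.333), 'joints': array([-6.5660e-01,  2.7240e-01,  2.0808e+00, -1.0000e-03,  7.8880e-01,
        1.9890e-01])}
t0 [ 0.5531 -0.18  ] 85.54 [ 0.5522 -0.1797  0.029 ]
t62 [ 0.553 -0.18 ] 85.4 [ 0.5522 -0.1793  0.0289]
t70 [ 0.5548 -0.1779] 85.67 [ 0.5541 -0.1777  0.029 ]
t71 [ 0.5549 -0.1782] 85.83 [ 0.5542 -0.1777  0.029 ]
```

arm_command([
  {"grip":0.2,"delta_pos":[0,0,0],"yaw":0},
  {"grip":0.45,"delta_pos":[0,0,0],"yaw":0},
  {"grip":0.6,"delta_pos":[0,0,0],"yaw":0},
  {"grip":0.6,"delta_pos":[0,0,0],"yaw":0},
  {"grip":0.6,"delta_pos":[0,0,-0.02],"yaw":0},
  {"grip":0.6,"delta_pos":[0,0,-0.05],"yaw":0},
  {"grip":0.3,"delta_pos":[-0.05,0,-0.05],"yaw":0},
  {"grip":0,"delta_pos":[-0.05,0,0],"yaw":0},
  {"grip":0,"delta_pos":[0,0,0],"yaw":0},
])

```text
time: 17.0
position: [0.3692, -0.3723, 0.1197]
tcp_rot: [0.001, 0.937, 0.349, 0.0]
ft_force: [0.3, 0.5, -0.3]
opening: 0.281
gripper_force: 0.0
```

Run:
```python
from h import *
for i in range(2): p,d=cap('top',f't8{i}');tilt(f't8{i}',R);rect(f't8{i}')
q,_=cap('side','s8');st()
a=cv2.resize(p[190:260,305:410,::-1],(800,533),interpolation=cv2.INTER_CUBIC)
cv2.imwrite('pics/s8c.png',cv2.resize(q[225:300,270:370,::-1],(800,600),interpolation=cv2.INTER_CUBIC))
```

```text
t80 tilt [-0.018  -0.0138  0.029 ] +- [0.0024 0.0015 0.0001] 1894 corners z mm [31.7, 29.4, 26.3, 28.5]
t80 [ 0.5549 -0.1778] 86.13 [ 0.5543 -0.1778  0.0289]
t81 tilt [-0.0254 -0.0135  0.0291] +- [0.0025 0.0015 0.0001] 1898 corners z mm [32.3, 29.1, 25.8, 29.1]
t81 [ 0.555  -0.1779] 86.0 [ 0.5544 -0.1777  0.029 ]
{'time': np.float64(17.15), 'position': array([ 0.3707, -0.3699,  0.1183]), 'tcp_rot': array([-6.000e-04,  9.367e-01,  3.501e-01,  1.000e-04]), 'ft_force': array([0.0872, 0.2653, 0.2063]), 'opening': np.float64(0.1454), 'joints': array([-8.3220e-01,  8.8600e-02,  2.0450e+00,  7.0000e-04,  1.0091e+00,
        2.2800e-02])}
```

View pics/s8c.png

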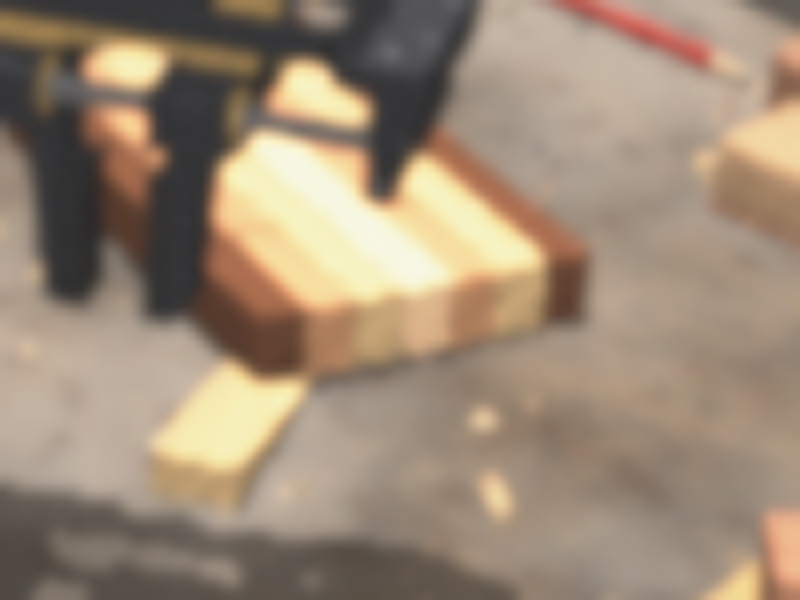

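The wedge sits flat under the raised corner at (265,370) in the crop, and the gripper is free of it. Next is the proof press.

arm_command([
  {"grip":0,"delta_pos":[0.039,0.001,0],"yaw":0},
  {"grip":0,"delta_pos":[0.039,0.001,0],"yaw":0},
  {"grip":0,"delta_pos":[0.039,0,0.01],"yaw":0},
  {"grip":0,"delta_pos":[0.039,0,0.02],"yaw":0},
  {"grip":0,"delta_pos":[0,0,0.03],"yaw":0},
  {"grip":0,"delta_pos":[0,0,0.016],"yaw":0},
  {"grip":0,"delta_pos":[0,0,0],"yaw":0},
  {"grip":0,"delta_pos":[0,0,0],"yaw":0},
])

```text
time: 18.15
position: [0.4901, -0.2701, 0.0435]
tcp_rot: [0.0, 0.937, 0.35, 0.0]
ft_force: [0.2, -1.1, -0.3]
opening: 0.006
gripper_force: 0.0
```

arm_command([
  {"grip":0,"delta_pos":[0,0,0.004],"yaw":0},
  {"grip":0,"delta_pos":[0,0,0.002],"yaw":0},
  {"grip":0,"delta_pos":[0,0,0.001],"yaw":0},
  {"grip":0,"delta_pos":[0,0,0.001],"yaw":0},
])

```text
time: 18.65
position: [0.4897, -0.2698, 0.0349]
tcp_rot: [0.0, 0.937, 0.35, 0.0]
ft_force: [0.2, -0.6, 0.2]
opening: 0.007
gripper_force: 0.0
```

arm_command([
  {"grip":0,"delta_pos":[0,0,0.0007],"yaw":0},
])

```text
time: 18.77
position: [0.4897, -0.2697, 0.0341]
tcp_rot: [0.0, 0.937, 0.35, 0.0]
ft_force: [-0.8, -0.5, 0.3]
opening: 0.007
gripper_force: 0.0
```

arm_command([
  {"grip":0,"delta_pos":[0,0,0.0006],"yaw":0},
])

```text
time: 18.9
position: [0.4897, -0.2697, 0.0337]
tcp_rot: [-0.0, 0.937, 0.35, -0.0]
ft_force: [-1.2, 1.3, 4.8]
opening: 0.001
gripper_force: 2.3
```

arm_command([
  {"grip":0,"delta_pos":[0,0,0.0002],"yaw":0},
  {"grip":0,"delta_pos":[0,0,0],"yaw":0},
  {"grip":0,"delta_pos":[0,0,0],"yaw":0},
])

```text
time: 19.27
position: [0.4897, -0.2698, 0.0337]
tcp_rot: [0.0, 0.937, 0.35, -0.0]
ft_force: [-2.0, 0.8, 5.7]
opening: 0.006
gripper_force: 2.7
```

Run:
```python
from h import *
for i in range(2): cap('top',f't9{i}');tilt(f't9{i}',R)
st()
```

```text
t90 tilt [-0.0211 -0.0115  0.0291] +- [0.0026 0.0016 0.0001] 1780 corners z mm [31.8, 29.1, 26.4, 29.1]
t91 tilt [-0.0194 -0.0125  0.029 ] +- [0.0026 0.0016 0.0001] 1793 corners z mm [31.7, 29.2, 26.3, 28.8]
{'time': np.float64(19.375), 'position': array([ 0.4897, -0.2698,  0.0337]), 'tcp_rot': array([1.000e-04, 9.366e-01, 3.503e-01, 0.000e+00]), 'ft_force': array([-1.3373,  1.0533,  5.7396]), 'opening': np.float64(0.0045), 'joints': array([-5.4800e-01,  2.6100e-01,  2.0253e+00, -1.0000e-04,  8.5520e-01,
        3.0710e-01])}
```

The corner holds firm under about 5.7 N with no change in tilt. I'll lift clear and check once more.

arm_command([
  {"grip":0,"delta_pos":[0,0,-0.005],"yaw":0},
  {"grip":0,"delta_pos":[0,0,-0.03],"yaw":0},
  {"grip":0,"delta_pos":[0,0,-0.06],"yaw":0},
  {"grip":0,"delta_pos":[-0.04,0,-0.06],"yaw":0},
  {"grip":0,"delta_pos":[0,0,0],"yaw":0},
  {"grip":0,"delta_pos":[0,0,0],"yaw":0},
  {"grip":0,"delta_pos":[0,0,0],"yaw":0},
  {"grip":0,"delta_pos":[0,0,0],"yaw":0},
])

```text
time: 20.38
position: [0.4629, -0.2915, 0.1783]
tcp_rot: [-0.001, 0.937, 0.351, -0.001]
ft_force: [-0.0, 0.3, 0.8]
opening: 0.003
gripper_force: 0.0
```

Run:
```python
from h import *
cap('top','tA');tilt('tA',R);tilt('tA',L);rect('tA');st()
q,_=cap('side','sA')
cv2.imwrite('pics/sAc.png',cv2.resize(q[200:320,230:390,::-1],(800,600),interpolation=cv2.INTER_CUBIC))
```

```text
tA tilt [-0.0247 -0.013   0.029 ] +- [0.0026 0.0016 0.0001] 1901 corners z mm [32.2, 29.0, 25.9, 29.0]
tA tilt [0.0012 0.0001 0.0273] +- [0.0021 0.0019 0.0001] 1884 corners z mm [27.2, 27.3, 27.5, 27.4]
tA [ 0.5548 -0.178 ] 85.89 [ 0.5544 -0.1777  0.029 ]
{'time': np.float64(20.425), 'position': array([ 0.4631, -0.2916,  0.1786]), 'tcp_rot': array([-1.200e-03,  9.365e-01,  3.506e-01, -8.000e-04]), 'ft_force': array([-0.1872,  0.501 ,  0.1071]), 'opening': np.float64(0.005), 'joints': array([-6.0760e-01,  7.1400e-02,  1.9416e+00,  1.0000e-04,  1.1315e+00,
        2.4680e-01])}
```

View pics/sAc.png

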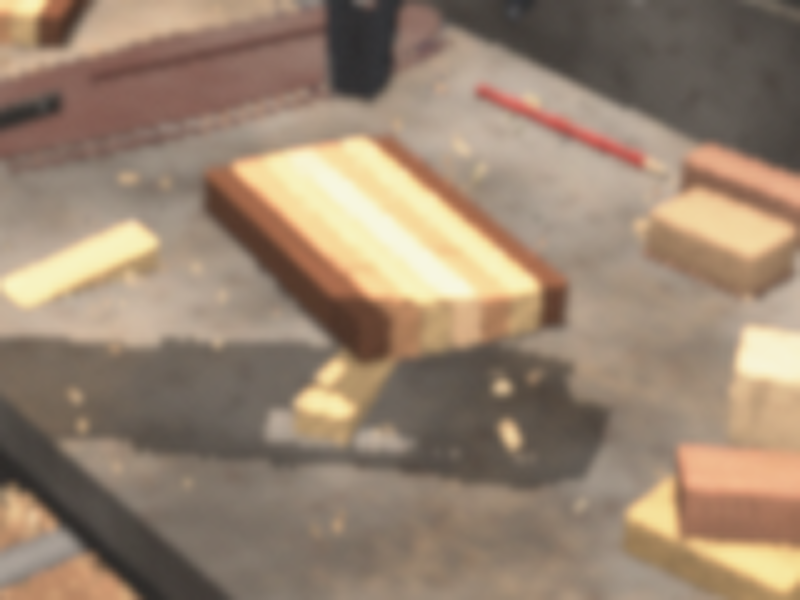

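The wedge rests under the corner at (370,355) in the crop, with the arm clear of everything.

```bash
python3 -c "
from bench import env;print(env.sign_off())"
```

```text
the job is handed in; nothing more can be done
None
```

The right-hand board is the twisted one: its near-right corner stood about 6 mm up, and with the wedge under it it no longer rocks at about 5.7 N. The wedge slid that board about 2.5 mm as it seated, the presses reached at most 9 N, and I pressed only one corner of that board and two of the flat left one. The job is handed in with the arm clear.

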